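Put the carving tools back in their case and lower its lid

ROBOT

A 6-joint arm with a two-finger parallel gripper is mounted at the origin on the work surface. World frame = base frame: x ahead of the robot, y to its left, z up, the work surface at z = 0. Lengths are in m, angles in rad, forces in N, time in s.
With the tool pointing down it reaches from about 0.3 to 0.775 m from the base axis. Payload 14.6 kg.
Tool frame: the origin (TCP) lies midway between the tips of the shut fingers; the grasp point (between the pads) lies 19 mm behind it (ctrl.pinch_z is the distance from the TCP to the grasp point, in m); z points along the fingers, y is the line along which they close (so a half turn about z gives the same grasp; the last joint's range is limited). The gripper opens to 94 mm and grips with 3 to 60 N. Pads are 16 mm wide; open, the fingers measure 119 mm over their backs; the gripper's body (75 mm by 177 mm) begins 78 mm behind the grasp point.
Start: joints at [-1.328, 0.3, 1.521, -0, 1.321, -0.067], TCP at [0.168, -0.524, 0.205] pointing down, gripper open.
Joint ranges: [-3.03, 3.03], [-0.79, 2.21], [0.23, 2.52], [-1.04, 4.18], [0, 3.07], [-2.55, 2.55]. Speed limits (rad/s): [2.22, 2.22, 2.57, 3.14, 3.14, 3.14].

INTERFACE

Orientations are given as [roll, pitch, yaw] about the fixed x, y, z axes, in that order (R = Rz(yaw) Ry(pitch) Rx(roll)).
In Python, from station import ctrl gives the robot as it stands.
- The arm moves only by the tool jog_arm, never from a script. Its argument "motion" is a list of rows, each a list of 7 numbers: the shift along the tool's x, y, z in m, then the turn, a rotation vector about the tool's x, y, z in rad, then the opening, from -1 (shut) to 1 (fully open). In form: [[tx, ty, tz, rx, ry, rz, gripper], ...]. A call has 1 to 5 rows; each row shifts and turns the commanded pose from where the row before left it, along the tool's axes as they then stand; what a row does not reach is not made up. A row lasts 1/10 s, in which the tool goes at most 50 mm and 8.59 degrees, less where a joint would pass 70% of its speed; a pose out of reach is approached as far as the arm can. A call is refused whole if a number of a shift passes 0.05 or a number of a turn 0.15, either way. A call with a gripper value outside its range is refused whole. The fingers move at their own pace and stop on an object; "squeeze" is the grip in N (left out, the last holds). Time passes only in rows, so rows that do not move let the fingers close. It gives the time, the measured TCP pose, the force, the opening and the grip force at its end, in the units of the state.
- ctrl.get_obs(): the state, without advancing time (a new reading comes with each control period).
- ctrl.camera(name): name is "scene" or "side" or "wrist"; returns the picture (400x640x3 uint8, red, green, blue); there is no depth.
- ctrl.camera_model(name): a dict with "intrinsics" (3x3 intrinsics, pixels), "rvec" (rotation vector, rad) and "tvec" (3), from world to camera coordinates, as OpenCV has them. Camera axes: x right, y down, z forward; pixel columns grow to the right and rows downward; lengths in m; the calibration is good to about 2 mm. A picture is of the moment at which its call begins: read the wrist's pose just before it. camera_model takes no time and is no camera call; for the wrist camera it gives the pose at the moment of the call.
- ctrl.hand_in(): hands the job in; it is judged then, once.
The state is a dict: "time_s": time; "qpos": joint angles; "joint_vel": joint speeds; "tau": joint torques, N m; "ee_pos": TCP position; "eef_rot": TCP orientation; "force": force on the tool from outside, world axes, zero at the start; "moment": the same for the moment, N m; "grip_width": finger opening in m; "grip_force": force on a finger pad.
Only numpy, scipy, OpenCV 4.12 (cv2) and the standard library are available. Lean on these libraries where they do the work, as an engineer would, in place of code of your own. Each camera call takes 0.05 s, during which the arm holds its last target. There are 200 camera calls.

TASK

Put the two carving tools on the board away: lay the gouge (blue band) and the V-tool (red band) flat in the cradles of their own colour in the open tool case, each with its handle in the wide notch and its steel shank in the narrow one, set down and not dropped. Then lower the case's lid gently until it is fully shut on the rim, without letting it drop, and let go. Leave the chisel that is already in the case and everything else on the bench where it is.

Things in the scene. Friction and masses are not known exactly. Their poses are not given: they have to be found in the camera images.
- case: Fixed walnut case, open box 250 (x) x 240 (y) x 58 mm high, left or right of the bench, the board on the other side. Origin under its centre on the bench, z up; walls 9 mm, floor 8 mm. Lid hinged along the +y rim. Three cradles parallel to its x stand on the floor in any order, centred at y = -64, -4 and +56 mm.
- lid (a joint): Lid angle, rad: 0 = shut flat on the rim (its stop), 1.57 upright, 1.80 = back stop. Starts at 1.60 to 1.78. Hinge friction (0.14 N m) holds the lid (0.38 kg) only near upright: below about 1.25 rad it falls shut unless held. It turns about the case's x axis through lid_hinge.
- lid_hinge (a point): Middle of the hinge line on the case's +y rim, 58 mm over the bench; axes as the case.
- lid_tab (a point): Grip point in the brass tab at the middle of the lid's free edge (panel 250 x 240 x 10 mm). Tab 24 mm wide (along the hinge), 14 thick, 45 long; this point is 28 mm out from the edge, 268 mm from the hinge line, 7 mm over the lid's underside; 65 mm over the bench when shut. x along hinge, -y out along tab, z lid's outer face. Pinched across its width, it can turn between the fingers.
- gouge: Loose carving gouge, blue band on the handle, 210 mm long, 0.13 kg, lying flat on the board. Wooden handle 30 mm wide, 24 mm high, from x = -105 to +15 mm; brass ferrule; steel shank 9 mm wide, 8 high; blade 23 mm wide, edge at x = +105 mm. Origin under mid-length, at the handle's underside; x to the cutting edge, z up. Balances near x = 0: take the handle across its width there.
- gouge_tip (a point): Cutting edge of the gouge, 105 mm along x from its origin, 12 mm over its underside.
- vee_tool: Loose V-shaped parting tool, red band on the handle, 210 mm long, 0.10 kg, lying flat on the board, pointing roughly the other way from the gouge. As the gouge, but handle 22 mm wide (24 high), blade 10 mm wide. Same origin and axes; balances near x = 0.
- vee_tool_tip (a point): Cutting edge of the V-tool, 105 mm along x from its origin, 12 mm over its underside.
- blue_cradle: Fixed pale cradle, blue tops, for the gouge; 52 mm wide. Origin under its middle on the case floor (8 mm up); x to the blade end. Handle block x -97..-63 mm: notch 36 mm wide, bottom at z 14, cheeks to 26. Shank block x 34..56: notch 16 wide, bottom 22, cheeks to 34. Between: finger room, a spine 10 wide, 5 high. A laid tool has its origin at x 0, y 0, z 14 mm, same x axis.
- red_cradle: Fixed pale wooden cradle with red-painted tops, for the V-tool: the same as the blue cradle, but its handle notch is 28 mm wide.
- green_cradle: Fixed pale wooden cradle with green-painted tops, the same again with a handle notch 32 mm wide; it already holds the chisel.
- chisel: Loose flat chisel with a green band, 210 mm long, handle 26 mm wide and 24 mm high, already lying in the green cradle. Leave it there. Axes as the gouge.
- board: Fixed plywood carving board, 360 (its x) x 260 (its y) x 18 mm high, origin under its centre. The gouge and the V-tool lie on it side by side, with the slip stone at its -x end and the rosette at its +x end.
- slip_stone: Loose grey slip stone, 24 x 85 x 12 mm, on the near end of the board; origin under its centre. Leave it.
- rosette: Loose pale carved panel with a rosette, 56 x 90 x 20 mm, on the far end of the board; origin under its centre. Leave it.
- mallet: Loose round carver's mallet, 82 mm across, 230 mm high, standing on its head with its handle up, to the right of the work; origin under its centre. Leave it.
- bench_brush: Loose bench brush about 190 mm long and 30 mm high, lying across behind the work. Leave it.
- glue: Loose glue bottle, 60 mm across, 150 mm high, standing to the left of the work. Leave it.
Things that resemble listed ones, but are neither listed nor needed, are in the scene too. Leave any black look-alike of the vee_tool alone.

How it is judged:
On the way, in this order (a step that is already met when the one before it is completed fails the run):
1. the gouge lies in the blue cradle and the V-tool in the red one, let go, with the lid still open (x of gouge in the frame of blue_cradle between -0.014 and 0.014 m and y of gouge in the frame of blue_cradle between -0.006 and 0.006 m and z of gouge in the frame of blue_cradle between 0.01 and 0.018 m and x of gouge_tip in the frame of blue_cradle above 0.085 m and angle between the x axis of gouge and the x axis of blue_cradle, either way round below 0.07 rad and angle between each of gouge, vee_tool's own z axis and vertical below 0.1 rad and x of vee_tool in the frame of red_cradle between -0.014 and 0.014 m and y of vee_tool in the frame of red_cradle between -0.006 and 0.006 m and z of vee_tool in the frame of red_cradle between 0.01 and 0.018 m and x of vee_tool_tip in the frame of red_cradle above 0.085 m and angle between the x axis of vee_tool and the x axis of red_cradle, either way round below 0.07 rad and contact force between each of gouge, vee_tool and the fingers below 0.1 N and value of joint lid above 1 rad), for 0.2 s.
2. the lid is shut on the rim (value of joint lid below 0.03 rad), for 0.1 s.
At the end, for the whole second after the job is handed in: Lid shut (within 0.03 rad). Gouge in the blue cradle and V-tool in the red, handles in the wide notches (within 14 mm along, 6 mm across, 4 mm in height, 0.07 rad), at rest, let go. Chisel within 20 mm, other loose things within 30 mm of their start (x of gouge in the frame of blue_cradle between -0.014 and 0.014 m and y of gouge in the frame of blue_cradle between -0.006 and 0.006 m and z of gouge in the frame of blue_cradle between 0.01 and 0.018 m and x of gouge_tip in the frame of blue_cradle above 0.085 m and angle between the x axis of gouge and the x axis of blue_cradle, either way round below 0.07 rad and angle between each of gouge, vee_tool's own z axis and vertical below 0.1 rad and x of vee_tool in the frame of red_cradle between -0.014 and 0.014 m and y of vee_tool in the frame of red_cradle between -0.006 and 0.006 m and z of vee_tool in the frame of red_cradle between 0.01 and 0.018 m and x of vee_tool_tip in the frame of red_cradle above 0.085 m and angle between the x axis of vee_tool and the x axis of red_cradle, either way round below 0.07 rad and contact force between each of gouge, vee_tool and the fingers below 0.1 N and value of joint lid below 0.03 rad and linear speed of each of gouge, vee_tool below 0.02 m/s and distance of chisel from where it was at the start of the episode below 0.02 m and distance of each of slip_stone, rosette, mallet, bench_brush, glue from where it was at the start of the episode below 0.03 m); the robot touches nothing.
It fails at once if the lid came down fast (over 1.3 rad/s in the last 0.4 rad), so it fell or was slammed (value of joint lid below 0.4 rad and velocity of joint lid below -1.3 rad/s).
It fails at once if the gouge or the V-tool was let fall (over 0.6 m/s, a drop of some 20 mm, with no finger on it) ((contact force between gouge and the fingers below 0.05 N and linear speed of gouge above 0.6 m/s) or (contact force between vee_tool and the fingers below 0.05 N and linear speed of vee_tool above 0.6 m/s)).
It fails at once if the chisel in the case was pushed about (moved over 20 mm) (distance of chisel from where it was at the start of the episode above 0.02 m).
It fails at once if a slip stone, rosette, mallet, brush or glue bottle was disturbed (moved over 30 mm) (distance of any of slip_stone, rosette, mallet, bench_brush, glue from where it was at the start of the episode above 0.03 m).
It also fails if it takes over 72 s, if anything falls off the work surface, if the arm or the gripper's body presses on something with over 40 N, if the wrist force passes 120 N, or if a joint passes its speed limit or range.

## Working session

There is one attempt and no reset: what is moved stays moved. The work goes in short steps, Python scripts to look and compute and a tool call to move; the robot and the scene stay as the last step left them, time stands still between calls to the robot, and variables do not carry over. Pictures are saved under pics/ and viewed, at most 10 in all, crops included, and the job is handed in when it is done.

Besides the shell and the picture viewer there is one more tool, called as a command line: name --pt "numbers of a row" for each row, then --argument value for the rest. jog_arm: Moves the arm, as the interface text tells. Its arguments: {"type":"object","properties":{"motion":{"type":"array"},"squeeze":{"type":"number"}},"required":["motion"]}

```bash
mkdir -p pics; ls
python3 - <<'E'
from station import ctrl
import cv2,numpy as np
o=ctrl.get_obs();print(o['time_s'],o['ee_pos'],o['eef_rot'],o['grip_width'])
for n in("scene","side","wrist"):
    im=ctrl.camera(n);cv2.imwrite(f"pics/{n}0.png",im[:,:,::-1])
    m=ctrl.camera_model(n);print(n,m['rvec'],m['tvec'],m['intrinsics'])
a=[cv2.imread(f"pics/{n}0.png") for n in("scene","side")]
E
```

```text
pics
0.0 [ 0.16762514 -0.52355511  0.204892  ] [-3.14044075e+00 -5.62928810e-05  3.09874364e-01] 0.09357264925425048
scene [ 2.19211767  1.22011004 -0.42753091] [-0.2454367  -0.28510212  1.55673212] [[427.9000665    0.         320.91121429]
 [  0.         427.9000665  204.16653483]
 [  0.           0.           1.        ]]
side [ 0.75521764 -2.61827246  1.04507748] [0.41744799 0.24912834 1.17933689] [[391.4513538    0.         318.01147424]
 [  0.         391.4513538  197.75273834]
 [  0.           0.           1.        ]]
wrist [-2.33836202  1.7073993   0.25276681] [-0.54837847 -0.02925588  0.39246334] [[339.26812655   0.         315.05260247]
 [  0.         339.26812655 198.76769449]
 [  0.           0.           1.        ]]
```

View pics/scene0.png

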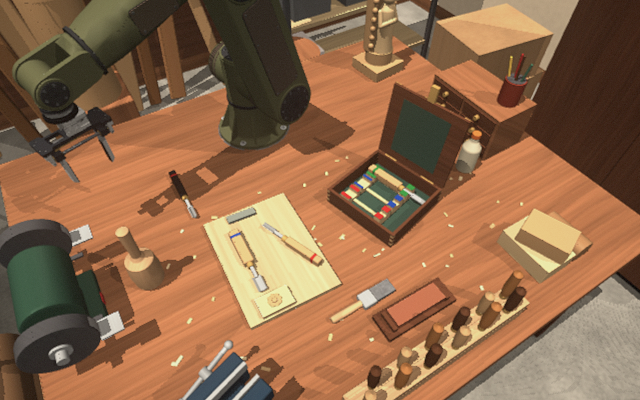

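View pics/side0.png

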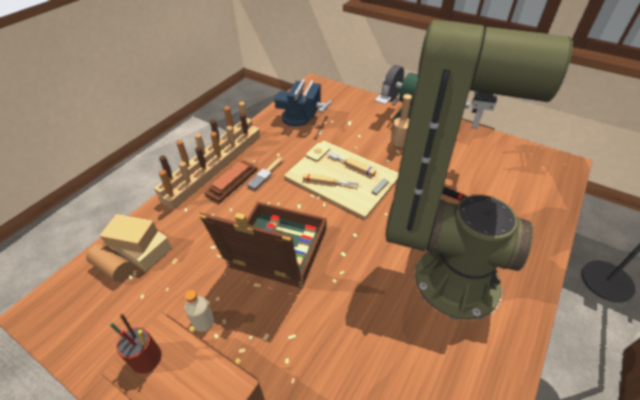

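The scene view shows the board at about (270,260). On it are the left tool at (247,258), probably the gouge, and the red-banded tool at (295,243). A black tool lies off the board at (183,193). The case is at (390,195) with its lid open. I'll enlarge to confirm which is which.

Run:
```python
import cv2,numpy as np
s=cv2.imread("pics/scene0.png")
a=cv2.resize(s[190:330,200:340],(560,560),interpolation=cv2.INTER_CUBIC)
b=cv2.resize(s[165:215,155:215],(240,200),interpolation=cv2.INTER_CUBIC)
c=np.zeros((560,800,3),np.uint8);c[:,:560]=a;c[:200,560:]=b
cv2.imwrite("pics/crop1.png",c)
cv2.imwrite("pics/crop2.png",cv2.resize(s[80:245,320:480],(582,600),interpolation=cv2.INTER_CUBIC))
```

```text
(no output)
```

View pics/crop1.png

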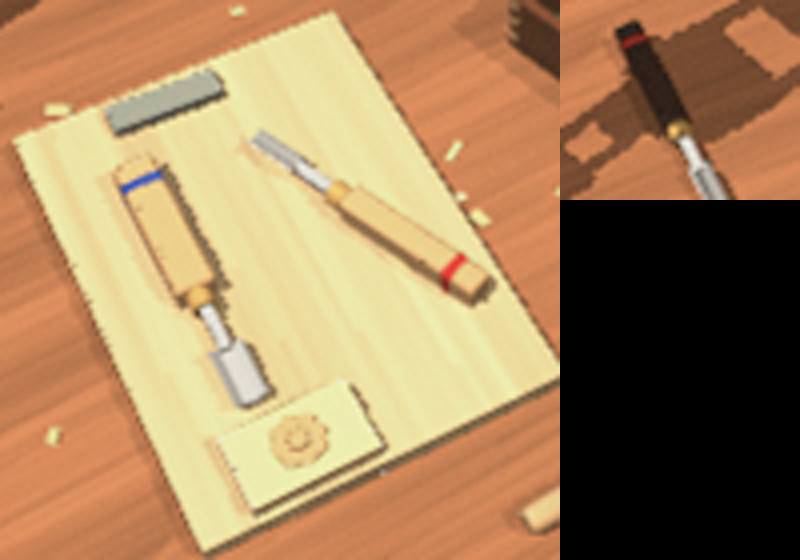

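View pics/crop2.png

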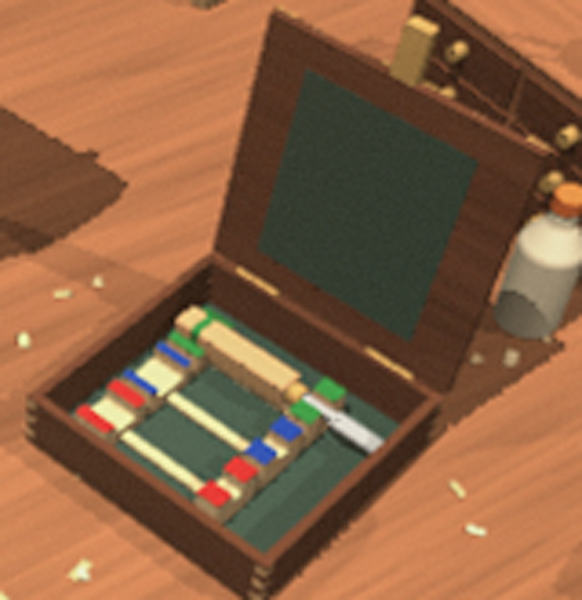

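The crop shows two red-banded tools: the wooden-handled one on the board at (295,243) and the black-handled one on the bench at (183,193). The V-tool is the wooden one, because it lies on the board and points opposite to the gouge. The black one is the look-alike, so I'll leave it. The gouge is at (247,258), with a blue band at (235,235) and its edge toward the rosette. In the case the cradles run red, blue, green toward the hinge, with the handle ends at upper left. Next I'll work out coarse positions.

```bash
cat > h.py <<'E'
import cv2,numpy as np
from scipy.spatial.transform import Rotation as R
from station import ctrl
def cam(n):
    m=ctrl.camera_model(n);return np.array(m['intrinsics']),R.from_rotvec(np.ravel(m['rvec'])).as_matrix(),np.ravel(m['tvec'])
def ray(c,p,z):
    K,Rm,t=c;p=np.atleast_2d(np.float64(p))
    d=np.c_[p,np.ones(len(p))]@np.linalg.inv(K).T@Rm;o=-Rm.T@t
    return o+d*((z-o[2])/d[:,2])[:,None]
def proj(c,P):
    K,Rm,t=c;q=(np.atleast_2d(P)@Rm.T+t)@K.T;return q[:,:2]/q[:,2:]
def blobs(im,col,mina=4):  # rgb image -> centroid list
    h=cv2.cvtColor(im,cv2.COLOR_RGB2HSV);H,S,V=[h[...,i].astype(int) for i in range(3)]
    k={'red':((H<6)|(H>172))&(S>170)&(V>90),'blue':(H>105)&(H<128)&(S>130)&(V>60),'green':(H>50)&(H<75)&(S>140)&(V>60)}[col]
    n,l,s,c=cv2.connectedComponentsWithStats(k.astype(np.uint8))
    return [(s[i,4],*c[i].round(1)) for i in range(1,n) if s[i,4]>=mina]
def delta(pos,yaw,down=True):
    "shift in current tool axes, and turn about tool z, from the present pose to TCP pos / yaw (pointing down)"
    o=ctrl.get_obs();A=R.from_euler('xyz',o['eef_rot']);B=R.from_euler('xyz',[np.pi,0,yaw])
    return A.inv().apply(np.array(pos)-o['ee_pos']),(A.inv()*B).as_rotvec()
E
python3 - <<'E'
from h import *
s=cv2.imread("pics/scene0.png")[:,:,::-1];c=cam("scene")
for k in('red','blue','green'):print(k,blobs(s,k))
q=lambda P:np.array(P)/3.6364+[320,80]
print("case rim",ray(c,q([(30,400),(212,256),(440,398),(258,565)]),.058).round(3))
b=lambda P:np.array(P)/4+[200,190]
print("gouge band,butt,ferrule,tip",ray(c,b([(142,182),(137,165),(198,297),(252,402)]),.035).round(3))
print("vee butt, ferrule,tip",ray(c,b([(478,280),(338,190),(258,138)]),.035).round(3))
print("board",ray(c,b([(15,142),(335,13),(560,375),(205,553)]),.018).round(3))
m=cam("wrist");print("wrist cam pos",-m[1].T@m[2],m[1][2])
E
```

```text
red [(np.int32(47), np.float64(518.9), np.float64(63.9)), (np.int32(35), np.float64(514.6), np.float64(84.6)), (np.int32(8), np.float64(508.1), np.float64(92.2)), (np.int32(5), np.float64(509.6), np.float64(95.8)), (np.int32(21), np.float64(504.2), np.float64(102.5)), (np.int32(9), np.float64(508.2), np.float64(99.9)), (np.int32(12), np.float64(173.2), np.float64(174.6)), (np.int32(33), np.float64(354.4), np.float64(187.8)), (np.int32(28), np.float64(345.4), np.float64(194.8)), (np.int32(35), np.float64(385.8), np.float64(208.6)), (np.int32(31), np.float64(378.7), np.float64(215.4)), (np.int32(18), np.float64(312.4), np.float64(256.9)), (np.int32(24), np.float64(101.9), np.float64(297.4))]
blue [(np.int32(12), np.float64(367.2), np.float64(176.9)), (np.int32(13), np.float64(357.8), np.float64(184.3)), (np.int32(29), np.float64(398.2), np.float64(197.4)), (np.int32(28), np.float64(391.2), np.float64(203.7)), (np.int32(12), np.float64(234.8), np.float64(234.8))]
green [(np.int32(4), np.float64(374.5), np.float64(169.5)), (np.int32(6), np.float64(372.5), np.float64(175.0)), (np.int32(16), np.float64(410.3), np.float64(186.5)), (np.int32(16), np.float64(403.5), np.float64(192.8))]
case rim [[0.446 0.037 0.058]
 [0.387 0.268 0.058]
 [0.622 0.328 0.058]
 [0.677 0.095 0.058]]
gouge band,butt,ferrule,tip [[ 0.435 -0.266  0.035]
 [ 0.42  -0.263  0.035]
 [ 0.541 -0.274  0.035]
 [ 0.63  -0.278  0.035]]
vee butt, ferrule,tip [[ 0.628 -0.107  0.035]
 [ 0.514 -0.152  0.035]
 [ 0.444 -0.179  0.035]]
board [[ 0.342 -0.327  0.018]
 [ 0.356 -0.068  0.018]
 [ 0.71  -0.094  0.018]
 [ 0.698 -0.347  0.018]]
wrist cam pos [ 0.24811642 -0.49686085  0.38362725] [-0.27492751 -0.08672694 -0.95754546]
```

Run:
```python
from h import *
s=cv2.imread("pics/scene0.png")[:,:,::-1];c=cam("scene")
print("mallet foot, top",ray(c,[(147,277)],.0).round(3),ray(c,[(124,233)],.23).round(3), "glue",ray(c,[(467,165)],0.02).round(3))
r=[('red',x,z) for x,z in[((354.4,187.8),.034),((345.4,194.8),.034),((385.8,208.6),.042),((378.7,215.4),.042)]]
r+=[('blue',x,z) for x,z in[((367.2,176.9),.034),((357.8,184.3),.034),((398.2,197.4),.042),((391.2,203.7),.042)]]
P=np.array([ray(c,x,z)[0] for _,x,z in r])
for i in(0,4):
    h=(P[i]+P[i+1])/2;k=(P[i+2]+P[i+3])/2;d=(k-h)[:2];print(r[i][0],'yaw',np.arctan2(d[1],d[0]),'len',np.hypot(*d),'origin',h[:2]+d*80/125)
print(delta((.525,-.272,.2),-.04))
```

```text
mallet foot, top [[ 0.409 -0.522  0.   ]] [[ 0.436 -0.511  0.23 ]] glue [[0.566 0.503 0.02 ]]
red yaw 0.2507499901584011 len 0.12549962678964732 origin [0.5455718  0.12273903]
blue yaw 0.24474219946775594 len 0.1259422668098209 origin [0.53003463 0.18113585]
(array([ 0.41707103, -0.13067716,  0.00515315]), array([-9.06788583e-04,  1.07691780e-04,  3.49833256e-01]))
```

jog_arm --pt "0.042 -0.013 0 0 0 0 1" --pt "0.042 -0.013 0 0 0 0 1" --pt "0.042 -0.013 0 0 0 0 1" --pt "0.042 -0.013 0 0 0 0 1" --pt "0.042 -0.013 0 0 0 0 1"

```text
time_s: 0.65
ee_pos: [0.349, -0.3966, 0.2054]
eef_rot: [-3.141, 0.0, 0.31]
force: [0.6, 0.2, 0.7]
grip_width: 0.094
grip_force: 0.0
```

jog_arm --pt "0.042 -0.013 0 0 0 0 1" --pt "0.042 -0.013 0 0 0 0 1" --pt "0.042 -0.013 0 0 0 0 1" --pt "0.04 -0.013 0 0 0 0 1" --pt "0.025 -0.007 0 0 0 0.1 1"

```text
time_s: 1.15
ee_pos: [0.5136, -0.2814, 0.2051]
eef_rot: [-3.141, 0.0, 0.211]
force: [-0.4, -1.1, -0.9]
grip_width: 0.0941
grip_force: 0.0
```

jog_arm --pt "0 0 0 0 0 0.125 1" --pt "0 0 0 0 0 0.125 1" --pt "0 0 0 0 0 0 1"

```text
time_s: 1.45
ee_pos: [0.5118, -0.2832, 0.2051]
eef_rot: [-3.141, 0.001, -0.042]
force: [-0.3, 0.7, 0.8]
grip_width: 0.094
grip_force: 0.0
```

Run:
```python
from h import *
o=ctrl.get_obs();print(o['time_s'],o['ee_pos'],o['eef_rot'])
c=cam("wrist");im=ctrl.camera("wrist");cv2.imwrite("pics/w1.png",im[:,:,::-1])
print(proj(c,[(.525,-.272,.03),(.44,-.266,.03)]))
for k in('red','blue'):print(k,blobs(im,k,8))
```

```text
1.45 [ 0.51181623 -0.28324323  0.20510492] [-3.14128656e+00  5.51033126e-04 -4.18347806e-02]
[[305.22208298 167.20847202]
 [303.73689598 241.28956482]]
red [(np.int32(229), np.float64(142.1), np.float64(85.7)), (np.int32(71), np.float64(626.7), np.float64(242.7))]
blue [(np.int32(136), np.float64(304.5), np.float64(247.0))]
```

View pics/w1.png

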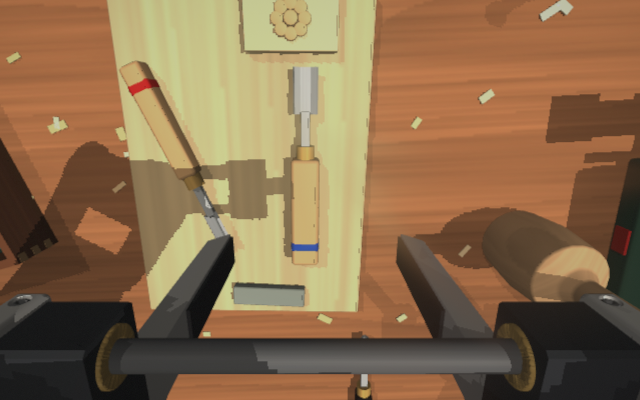

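The wrist view shows the gouge with its tip at (305,68), ferrule at (305,153), band at (304,247) and butt at (305,264). The V-tool has its butt at (131,67), ferrule at (191,180) and tip at (224,238).

Run:
```python
from h import *
c=cam("wrist")
for n,p in(('g',[(305,264),(305.5,157),(305,68)]),('v',[(131,67),(191,178),(224,238)])):
    b=ray(c,p[0],.036)[0];f=ray(c,p[1],.040)[0];t=ray(c,p[2],.03)[0]
    d=(t-b)[:2];L=np.hypot(*d);print(n,b.round(4),f.round(4),t.round(4),'L',L,np.hypot(*(f-b)[:2]),'yaw',np.arctan2(d[1],d[0]),'mid',((t+b)/2).round(4))
    if n=='g': print(delta([*((t+b)/2)[:2],.020],np.arctan2(d[1],d[0])))
```

```text
g [ 0.4144 -0.2669  0.036 ] [ 0.5374 -0.2733  0.04  ] [ 0.6231 -0.2765  0.03  ] L 0.20890743771143622 0.1231807409091873 yaw -0.04579538403609425 mid [ 0.5188 -0.2717  0.033 ]
(array([ 0.006695  , -0.01190688,  0.18519084]), array([-0.00025996,  0.00044803,  0.00829554]))
v [ 0.6299 -0.11    0.036 ] [ 0.52   -0.1533  0.04  ] [ 0.4472 -0.1767  0.03  ] L 0.19447694759208856 0.1181470064073751 yaw -2.7911812004645125 mid [ 0.5386 -0.1434  0.033 ]
```

jog_arm --pt "0.0067 -0.012 0.04 0 0 0.005 1" --pt "0 0 0.045 0 0 0 1" --pt "0 0 0.045 0 0 0 1" --pt "0 0 0.035 0 0 0 1" --pt "0 0 0.017 0 0 0 1"

```text
time_s: 2.0
ee_pos: [0.5174, -0.2711, 0.0201]
eef_rot: [-3.139, 0.004, -0.041]
force: [-0.7, 0.2, 0.6]
grip_width: 0.0941
grip_force: 0.0
```

jog_arm --pt "0 0 0 0 0 0 -0.8" --pt "0 0 0 0 0 0 -0.8" --pt "0 0 0 0 0 0 -0.8" --pt "0 0 0 0 0 0 -0.8" --pt "0 0 0 0 0 0 -0.8" --squeeze 20

```text
time_s: 2.5
ee_pos: [0.5193, -0.2719, 0.0243]
eef_rot: [3.141, -0.001, -0.045]
force: [0.6, -0.1, 0.6]
grip_width: 0.0575
grip_force: 0.0
```

jog_arm --pt "0 0 0 0 0 0 -0.8" --pt "0 0 0 0 0 0 -0.8" --pt "0 0 0 0 0 0 -0.8" --pt "0 0 0 0 0 0 -0.8" --pt "0 0 0 0 0 0 -0.8" --squeeze 20

```text
time_s: 3.0
ee_pos: [0.519, -0.2718, 0.0235]
eef_rot: [3.142, -0.0, -0.045]
force: [-0.5, -0.9, 0.2]
grip_width: 0.0302
grip_force: 20.0
```

Run:
```python
from h import *
o=ctrl.get_obs();print(o['ee_pos'],o['eef_rot'],o['grip_width'],o['grip_force'])
```

```text
[ 0.51896953 -0.27175789  0.02348719] [ 3.14151894e+00 -1.00233808e-05 -4.51056815e-02] 0.030152299365883362 19.99248594045639
```

jog_arm --pt "0 0 -0.015 0 0 0 -0.8" --pt "0 0 -0.035 0 0 0 -0.8" --pt "0 0 -0.045 0 0 0 -0.8" --pt "0 0 -0.045 0 0 0 -0.8" --pt "0 0 -0.04 0 0 0 -0.8"

```text
time_s: 3.5
ee_pos: [0.5188, -0.2716, 0.2069]
eef_rot: [3.141, -0.001, -0.045]
force: [-0.2, 0.1, -1.3]
grip_width: 0.0296
grip_force: 20.0
```

jog_arm --pt "0 -0.03 0 0 0 0 -0.8" --pt "0 -0.042 0 0 0 0 -0.8" --pt "0 -0.042 0 0 0 0 -0.8" --pt "0 -0.042 0 0 0 0 -0.8" --pt "0 -0.042 0 0 0 0 -0.8"

```text
time_s: 4.0
ee_pos: [0.5275, -0.0723, 0.2045]
eef_rot: [3.142, -0.001, -0.045]
force: [0.7, 1.1, -1.3]
grip_width: 0.0301
grip_force: 20.0
```

jog_arm --pt "0 -0.042 0 0 0 0 -0.8" --pt "0 -0.042 0 0 0 0 -0.8" --pt "0 -0.03 0 0 0 -0.1 -0.8" --pt "0 0 0 0 0 -0.1 -0.8" --pt "0 0 0 0 0 -0.095 -0.8"

```text
time_s: 4.5
ee_pos: [0.5328, 0.041, 0.2044]
eef_rot: [3.142, -0.0, 0.256]
force: [0.5, 0.5, -0.9]
grip_width: 0.0297
grip_force: 20.0
```

Run:
```python
from h import *
o=ctrl.get_obs();print(o['time_s'],o['ee_pos'],o['eef_rot'],o['grip_force'])
c=cam("wrist");im=ctrl.camera("wrist");cv2.imwrite("pics/w2.png",im[:,:,::-1])
for k in('red','blue','green'):print(k,[tuple(map(float,b)) for b in blobs(im,k,25)])
```

```text
4.5 [0.53281195 0.04101787 0.20440618] [ 3.14155429e+00 -4.50605825e-04  2.55757958e-01] 19.991704523563385
red [(440.0, 221.1, 102.9), (413.0, 256.4, 103.0), (314.0, 228.6, 220.9), (308.0, 265.2, 220.8)]
blue [(448.0, 159.2, 102.5), (435.0, 194.6, 102.5), (205.0, 172.1, 221.2), (196.0, 212.3, 221.2), (465.0, 314.6, 387.4)]
green [(429.0, 97.0, 101.7), (411.0, 132.3, 102.0), (297.0, 124.1, 221.6), (233.0, 156.3, 220.3)]
```

View pics/w2.png

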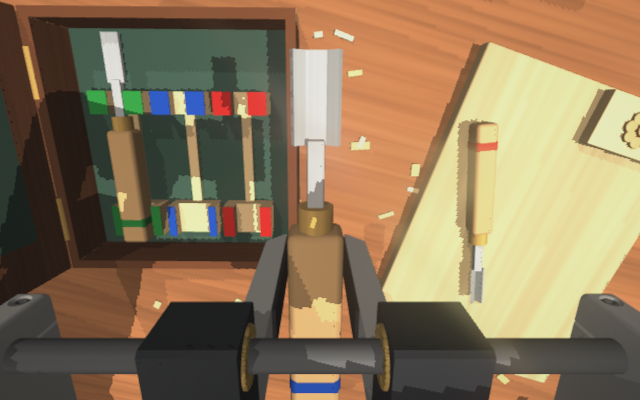

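The case is square in the wrist view: red cradle shank tops at (221,103) and (256,103), blue at (159,102) and (195,102). The gouge is straight in the fingers with its tip at (317,50), and the V-tool is in clear view at right. I'll compute the placing pose and re-measure the V-tool (butt (485,123), ferrule (479,237), tip (475,303)).

Run:
```python
from h import *
c=cam("wrist");o=ctrl.get_obs();T=o['ee_pos']
for n,s,h in(('red',[(221.1,102.9),(256.4,103)],[(228.6,220.9),(265.2,220.8)]),('blue',[(159.2,102.5),(194.6,102.5)],[(172.1,221.2),(212.3,221.2)]),('green',[(97,101.7),(132.3,102)],[(124.1,221.6),(156.3,220.3)])):
    s=ray(c,s,.042).mean(0)[:2];h=ray(c,h,.034).mean(0)[:2];d=s-h
    print(n,'shank',s.round(4),'handle',h.round(4),np.hypot(*d),'yaw',np.arctan2(d[1],d[0]),'origin',(h+d*80/125).round(4), (s-45*np.array([np.cos(.25),np.sin(.25)])/1000).round(4))
z=T[2]+.0065
t=ray(c,[(317,48)],z)[0];print('held tip',t, 'from TCP in tool axes',R.from_euler('xyz',o['eef_rot']).inv().apply(t-T))
b=ray(c,(485,123),.036)[0];f=ray(c,(479.5,236),.04)[0];t=ray(c,(475,303),.03)[0];d=(t-b)[:2]
d2=(f-b)[:2]
print('V',b,f,t,np.hypot(*d),np.arctan2(d[1],d[0]),np.hypot(*d2),np.arctan2(d2[1],d2[0]),(b+t)/2)
```

```text
red shank [0.5899 0.1334] handle [0.4694 0.1022] 0.12447052387552346 yaw 0.2532217436851513 origin [0.5465 0.1222] [0.5463 0.1223]
blue shank [0.5749 0.1913] handle [0.4535 0.1601] 0.12530255679957045 yaw 0.25178669443009266 origin [0.5312 0.18  ] [0.5313 0.1801]
green shank [0.56   0.2495] handle [0.4392 0.2152] 0.1256318837842688 yaw 0.2767892985814844 origin [0.5165 0.2372] [0.5164 0.2384]
held tip [0.635707   0.06823459 0.21089161] from TCP in tool axes [ 0.10651053 -0.00025015 -0.00644778]
V [ 0.63382247 -0.10729522  0.036     ] [ 0.51988415 -0.14738851  0.04      ] [ 0.43516533 -0.18227953  0.03      ] 0.21233772469514242 -2.7806705798952405 0.12078664377948345 -2.8032387281185565 [ 0.5344939  -0.14478738  0.033     ]
```

jog_arm --pt "0.008 -0.034 0 0 0 0 -0.8" --pt "0.008 -0.034 0 0 0 0 -0.8" --pt "0.008 -0.034 0 0 0 0 -0.8" --pt "0.008 -0.033 0 0 0 0 -0.8" --pt "0 0 0 0 0 0 -0.8"

```text
time_s: 5.05
ee_pos: [0.5302, 0.1817, 0.2041]
eef_rot: [-3.141, -0.0, 0.251]
force: [0.2, -0.2, -1.6]
grip_width: 0.0297
grip_force: 20.0
```

jog_arm --pt "0 0 0.035 0 0 0 -0.8" --pt "0 0 0.035 0 0 0 -0.8" --pt "0 0 0.025 0 0 0 -0.8" --pt "0 0 0 0 0 0 -0.8" --pt "0 0 0 0 0 0 -0.8"

```text
time_s: 5.55
ee_pos: [0.5311, 0.1783, 0.1097]
eef_rot: [3.142, -0.001, 0.248]
force: [0.3, -0.3, -0.7]
grip_width: 0.0302
grip_force: 20.0
```

Run:
```python
from h import *
o=ctrl.get_obs();print(o['time_s'],o['ee_pos'],o['eef_rot'],o['grip_force'])
print(delta((.5303,.1797,.0275),.252))
```

```text
5.55 [0.53112537 0.17830773 0.10970015] [ 3.14153988e+00 -6.59725436e-04  2.48453273e-01] 19.99222844839096
(array([-0.00051189, -0.00155682,  0.08219975]), array([ 5.39450364e-05, -6.59631155e-04, -3.54674456e-03]))
```

jog_arm --pt "0 -0.001 0.025 0 0 0 -0.8" --pt "0 0 0.025 0 0 0 -0.8" --pt "0 0 0.01 0 0 0 -0.8" --pt "0 0 0 0 0 0 -0.8" --pt "0 0 0 0 0 0 -0.8"

```text
time_s: 6.05
ee_pos: [0.5313, 0.1798, 0.0502]
eef_rot: [-3.142, -0.002, 0.25]
force: [0.5, 0.3, -0.4]
grip_width: 0.0297
grip_force: 20.0
```

Run:
```python
from h import *
o=ctrl.get_obs();print(o['time_s'],o['ee_pos'],o['eef_rot'],o['force'],o['moment'])
print(delta((.5303,.1797,.0275),.252))
```

```text
6.05 [0.53134437 0.17977441 0.0501821 ] [-3.14156502e+00 -2.16703523e-03  2.49533560e-01] [ 0.48842423  0.28235004 -0.43329743] [ 0.02217106  0.0050994  -0.0311648 ]
(array([-0.00107955, -0.00018517,  0.02267982]), array([-2.49638341e-05, -2.16706822e-03, -2.46640889e-03]))
```

jog_arm --pt "-0.001 0 0.006 0 0 -0.002 -0.8" --pt "0 0 0.006 0 0 0 -0.8" --pt "0 0 0.005 0 0 0 -0.8" --pt "0 0 0.004 0 0 0 -0.8" --pt "0 0 0 0 0 0 -0.8"

```text
time_s: 6.55
ee_pos: [0.5295, 0.1794, 0.0272]
eef_rot: [-3.142, 0.0, 0.252]
force: [0.7, 0.9, -1.7]
grip_width: 0.0301
grip_force: 20.0
```

jog_arm --pt "0 0 0.001 0 0 0 -0.8" --pt "0 0 0.001 0 0 0 -0.8" --pt "0 0 0 0 0 0 -0.8"

```text
time_s: 6.85
ee_pos: [0.5297, 0.1794, 0.027]
eef_rot: [3.142, -0.001, 0.252]
force: [-9.0, -2.9, 19.8]
grip_width: 0.0301
grip_force: 20.0
```

jog_arm --pt "0 0 -0.001 0 0 0 -0.8" --pt "0 0 0 0 0 0 -0.3" --pt "0 0 0 0 0 0 0.0" --pt "0 0 0 0 0 0 0.1" --pt "0 0 0 0 0 0 0.1"

```text
time_s: 7.35
ee_pos: [0.5294, 0.1794, 0.0263]
eef_rot: [-3.142, 0.0, 0.252]
force: [-0.7, 0.0, 0.4]
grip_width: 0.0515
grip_force: 0.0
```

jog_arm --pt "0 0 0 0 0 0 0.1" --pt "0 0 -0.01 0 0 0 0.1" --pt "0 0 -0.04 0 0 0 0.1" --pt "0 0 -0.045 0 0 0 0.1" --pt "0 0 -0.045 0 0 0 0.1"

```text
time_s: 7.85
ee_pos: [0.5292, 0.1793, 0.1688]
eef_rot: [3.142, -0.0, 0.252]
force: [1.0, 0.7, 0.6]
grip_width: 0.0519
grip_force: 0.0
```

jog_arm --pt "0 0.02 -0.03 0 0 0 0.2" --pt "-0.0096 0.0395 0 0 0 0 0.4" --pt "-0.0096 0.0395 0 0 0 0 0.6" --pt "-0.0096 0.0395 0 0 0 0 0.8" --pt "-0.0096 0.0395 0 0 0 0 0.8"

```text
time_s: 8.35
ee_pos: [0.5364, -0.0041, 0.1974]
eef_rot: [3.141, -0.001, 0.252]
force: [-0.1, 0.7, 0.7]
grip_width: 0.0832
grip_force: 0.0
```

jog_arm --pt "-0.0096 0.0395 0 0 0 0 0.8" --pt "-0.0096 0.0395 0 0 0 0 0.8" --pt "-0.0096 0.0395 0 0 0 0 0.8" --pt "-0.008 0.02 0 0 0 -0.1 0.8" --pt "0 0 0 0 0 0 0.8"

```text
time_s: 8.85
ee_pos: [0.535, -0.1482, 0.197]
eef_rot: [3.141, -0.0, 0.351]
force: [-0.1, 1.2, -0.5]
grip_width: 0.0844
grip_force: 0.0
```

Run:
```python
from h import *
o=ctrl.get_obs();print(o['time_s'],o['ee_pos'],o['eef_rot'])
c=cam("wrist");im=ctrl.camera("wrist")
np.savez("pics/w3.npz",K=c[0],R=c[1],t=c[2])
cv2.imwrite("pics/w3.png",im[:,:,::-1])
print(delta((.533,-.1455,.022),.355))
```

```text
8.85 [ 0.535045   -0.14818193  0.1970212 ] [ 3.14116013e+00 -1.66845861e-04  3.51367834e-01]
(array([-0.00178514, -0.00191499,  0.1749694 ]), array([ 0.0001502 , -0.00031291, -0.00604281]))
```

View pics/w3.png

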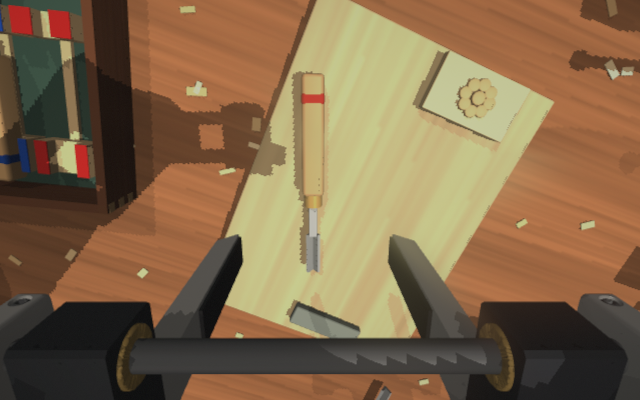

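The V-tool is upright between the open fingers: butt (313,73), ferrule (314,198), tip (313,271).

Run:
```python
from h import *
z=np.load("pics/w3.npz");c=z['K'],z['R'],z['t']
b=ray(c,(313.5,73),.037)[0];f=ray(c,(314,196),.04)[0];t=ray(c,(313,271),.03)[0];d=(t-b)[:2]
m=(b+t)/2;y=np.arctan2(d[1],d[0]);print(b,f,t,np.hypot(*d),np.hypot(*(f-b)[:2]),y,m,delta([*m[:2],.022],y+np.pi))
```

```text
[ 0.63379326 -0.10929294  0.037     ] [ 0.52191014 -0.15063225  0.04      ] [ 0.4353391  -0.18098668  0.03      ] 0.21100721734322547 0.11927602916640694 -2.7949212379911708 [ 0.53456618 -0.14513981  0.0335    ] (array([-0.0001902 , -0.00171796,  0.17496993]), array([ 0.0001489 , -0.00031353,  0.00228578]))
```

jog_arm --pt "0 -0.002 0.045 0 0 0 0.7" --pt "0 0 0.045 0 0 0 0.5" --pt "0 0 0.04 0 0 0 0.3" --pt "0 0 0.03 0 0 0 0.2" --pt "0 0 0.014 0 0 0 0.2"

```text
time_s: 9.4
ee_pos: [0.5339, -0.1424, 0.0203]
eef_rot: [-3.139, 0.002, 0.351]
force: [-0.5, 0.6, 0.9]
grip_width: 0.0565
grip_force: 0.0
```

jog_arm --pt "0 0 0 0 0 0 0" --pt "0 0 0 0 0 0 -0.9" --pt "0 0 0 0 0 0 -0.9" --pt "0 0 0 0 0 0 -0.9" --pt "0 0 0 0 0 0 -0.9" --squeeze 20

```text
time_s: 9.9
ee_pos: [0.5353, -0.1442, 0.0235]
eef_rot: [3.14, -0.001, 0.352]
force: [-2.3, -0.6, 6.5]
grip_width: 0.0219
grip_force: 20.0
```

jog_arm --pt "0 0 0 0 0 0 -0.9" --pt "0 0 0 0 0 0 -0.9" --pt "0 0 0 0 0 0 -0.9"

```text
time_s: 10.2
ee_pos: [0.5353, -0.1442, 0.0235]
eef_rot: [3.141, -0.001, 0.352]
force: [-1.7, -0.5, 6.5]
grip_width: 0.0223
grip_force: 20.0
```

jog_arm --pt "0 0 -0.015 0 0 0 -0.9" --pt "0 0 -0.035 0 0 0 -0.9" --pt "0 0 -0.045 0 0 0 -0.9" --pt "0 0 -0.045 0 0 0 -0.9" --pt "0 0 -0.04 0 0 0 -0.9"

```text
time_s: 10.7
ee_pos: [0.5346, -0.1439, 0.2059]
eef_rot: [3.141, -0.001, 0.352]
force: [0.0, -0.2, -1.3]
grip_width: 0.022
grip_force: 20.0
```

jog_arm --pt "0 0 0 0 0 -0.138 -0.9" --pt "0 0 0 0 0 -0.138 -0.9" --pt "0 0 0 0 0 -0.138 -0.9" --pt "0 0 0 0 0 -0.138 -0.9" --pt "0 0 0 0 0 -0.138 -0.9"

```text
time_s: 11.2
ee_pos: [0.5346, -0.1439, 0.2035]
eef_rot: [3.141, -0.0, 1.047]
force: [-0.8, 0.5, -1.4]
grip_width: 0.0219
grip_force: 20.0
```

jog_arm --pt "0 0 0 0 0 -0.138 -0.9" --pt "0 0 0 0 0 -0.138 -0.9" --pt "0 0 0 0 0 -0.138 -0.9" --pt "0 0 0 0 0 -0.138 -0.9" --pt "0 0 0 0 0 -0.138 -0.9"

```text
time_s: 11.7
ee_pos: [0.5346, -0.1439, 0.2034]
eef_rot: [3.141, 0.0, 1.737]
force: [0.5, 0.3, -1.2]
grip_width: 0.0218
grip_force: 20.0
```

jog_arm --pt "0 0 0 0 0 -0.138 -0.9" --pt "0 0 0 0 0 -0.138 -0.9" --pt "0 0 0 0 0 -0.138 -0.9" --pt "0 0 0 0 0 -0.138 -0.9" --pt "0 0 0 0 0 -0.138 -0.9"

```text
time_s: 12.2
ee_pos: [0.5346, -0.1439, 0.2035]
eef_rot: [3.141, 0.0, 2.427]
force: [-0.3, -0.1, -0.8]
grip_width: 0.0216
grip_force: 20.0
```

jog_arm --pt "0 0 0 0 0 -0.138 -0.9" --pt "0 0 0 0 0 -0.138 -0.9" --pt "0 0 0 0 0 -0.138 -0.9" --pt "0 0 0 0 0 -0.138 -0.9" --pt "0 0 0 0 0 -0.138 -0.9"

```text
time_s: 12.7
ee_pos: [0.5346, -0.144, 0.2034]
eef_rot: [-3.141, 0.0, 3.117]
force: [-0.5, -0.0, -1.1]
grip_width: 0.0222
grip_force: 20.0
```

jog_arm --pt "0 0 0 0 0 -0.138 -0.9" --pt "0 0 0 0 0 -0.138 -0.9" --pt "0 0 0 0 0 0 -0.9"

```text
time_s: 13.0
ee_pos: [0.5347, -0.144, 0.2034]
eef_rot: [-3.141, 0.0, -2.893]
force: [0.4, 0.1, -1.3]
grip_width: 0.0218
grip_force: 20.0
```

Run:
```python
from h import *
o=ctrl.get_obs();print(o['time_s'],o['ee_pos'],o['eef_rot'],o['qpos'])
print(delta((.5463,.1222,.2),.252+np.pi))
```

```text
13.0 [ 0.53465004 -0.14395665  0.20335991] [-3.14133860e+00  4.33770872e-04 -2.89319307e+00] [-3.29178162e-01  3.09487054e-01  1.51345797e+00  2.47814124e-05
  1.31814551e+00 -2.14838020e+00]
(array([-0.07672633,  0.25512422,  0.00332837]), array([-0.00025483,  0.00043331, -0.00360048]))
```

jog_arm --pt "-0.011 0.0364 0 0 0 0 -0.9" --pt "-0.011 0.0364 0 0 0 0 -0.9" --pt "-0.011 0.0364 0 0 0 0 -0.9" --pt "-0.011 0.0364 0 0 0 0 -0.9" --pt "-0.011 0.0364 0 0 0 -0.003 -0.9"

```text
time_s: 13.5
ee_pos: [0.5435, 0.0474, 0.2032]
eef_rot: [-3.142, 0.0, -2.897]
force: [0.3, -0.5, -0.7]
grip_width: 0.0221
grip_force: 20.0
```

jog_arm --pt "-0.011 0.0364 0 0 0 0 -0.9" --pt "-0.011 0.0364 0.02 0 0 0 -0.9" --pt "0 0 0.04 0 0 0 -0.9" --pt "0 0 0.03 0 0 0 -0.9" --pt "0 0 0 0 0 0 -0.9"

```text
time_s: 14.0
ee_pos: [0.5452, 0.1219, 0.1093]
eef_rot: [3.141, -0.006, -2.896]
force: [-0.9, -0.5, -0.6]
grip_width: 0.0219
grip_force: 20.0
```

```bash
cat > d.py <<'E'
from h import *
o=ctrl.get_obs();print(o['time_s'],o['ee_pos'],o['eef_rot'],o['force'])
print(delta((.5463,.1222,.0275),.252+np.pi))
E
python3 d.py
python3 - <<'E'
from h import *
c=cam("wrist");im=ctrl.camera("wrist");cv2.imwrite("pics/w4.png",im[:,:,::-1])
for k in('red','blue'):print(k,[tuple(map(float,b)) for b in blobs(im,k,25)])
E
```

```text
14.0 [0.54515388 0.12185117 0.10934895] [ 3.14098905 -0.00638288 -2.89581933] [-0.91506255 -0.5279187  -0.57223031]
(array([-1.71895152e-03,  1.00883537e-05,  8.18396674e-02]), array([ 0.00062348, -0.00638098, -0.00622858]))
red [(2026.0, 312.3, 104.3)]
blue [(923.0, 416.7, 102.3), (302.0, 371.5, 265.4), (285.0, 406.6, 270.6)]
```

View pics/w4.png

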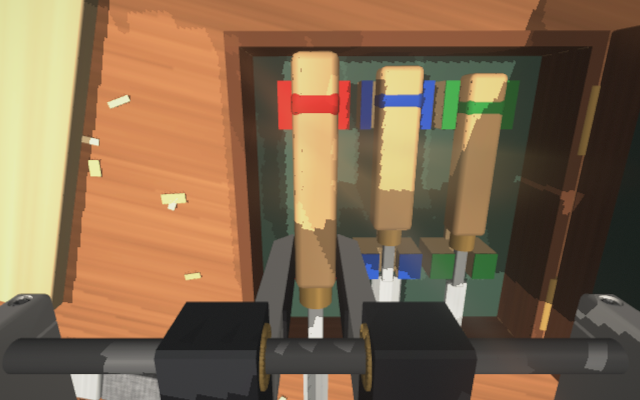

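The picture shows the gouge seated in the blue cradle at (400,150) and the V-tool lined up over the red one, so I'll lower it.

jog_arm --pt "0 0 0.025 0 0 -0.002 -0.9" --pt "0 0 0.025 0 0 0 -0.9" --pt "0 0 0.01 0 0 0 -0.9" --pt "0 0 0 0 0 0 -0.9" --pt "0 0 0 0 0 0 -0.9"

```text
time_s: 14.55
ee_pos: [0.5481, 0.1219, 0.0543]
eef_rot: [-3.141, 0.002, -2.891]
force: [0.5, -0.5, -1.6]
grip_width: 0.0219
grip_force: 20.0
```

```bash
python3 d.py
```

```text
14.55 [0.54810323 0.12192597 0.05430958] [-3.14141570e+00  2.21693673e-03 -2.89130817e+00] [ 0.5239504  -0.49817306 -1.62164682]
(array([0.0017386 , 0.00071686, 0.02680567]), array([-0.00017885,  0.00221678, -0.00171571]))
```

jog_arm --pt "0.001 0.0007 0.006 0 0 0 -0.9" --pt "0 0 0.006 0 0 0 -0.9" --pt "0 0 0.006 0 0 0 -0.9" --pt "0 0 0.004 0 0 0 -0.9" --pt "0 0 0 0 0 0 -0.9"

```text
time_s: 15.05
ee_pos: [0.5457, 0.1223, 0.0297]
eef_rot: [3.141, -0.001, -2.89]
force: [-0.4, 0.2, -1.2]
grip_width: 0.0223
grip_force: 20.0
```

jog_arm --pt "0 0 0.002 0 0 0 -0.9" --pt "0 0 0.001 0 0 0 -0.9" --pt "0 0 0 0 0 0 -0.9"

```text
time_s: 15.35
ee_pos: [0.5461, 0.1224, 0.0275]
eef_rot: [3.142, 0.0, -2.89]
force: [-0.2, -1.0, -1.7]
grip_width: 0.0221
grip_force: 20.0
```

```bash
python3 d.py
```

```text
15.35 [0.5460709  0.12235789 0.02752255] [ 3.14158491e+00  1.39887122e-04 -2.89037572e+00] [-0.1902622  -0.96014026 -1.66755404]
(array([-1.82656959e-04, -2.09882519e-04,  2.25720256e-05]), array([ 7.69225238e-06,  1.39890148e-04, -7.83068840e-04]))
```

Almost touching, so I'll ease down until there is contact and then release.

jog_arm --pt "0 0 0.0007 0 0 0 -0.9" --pt "0 0 0 0 0 0 -0.9"

```text
time_s: 15.55
ee_pos: [0.5462, 0.1224, 0.0275]
eef_rot: [-3.142, 0.0, -2.89]
force: [-3.6, -1.3, 7.6]
grip_width: 0.0219
grip_force: 20.0
```

jog_arm --pt "0 0 0 0 0 0 -0.45" --pt "0 0 0 0 0 0 -0.2" --pt "0 0 0 0 0 0 -0.1" --pt "0 0 0 0 0 0 -0.1" --pt "0 0 0 0 0 0 -0.1"

```text
time_s: 16.05
ee_pos: [0.546, 0.1223, 0.0267]
eef_rot: [3.142, -0.0, -2.89]
force: [0.6, 0.2, -1.0]
grip_width: 0.0424
grip_force: 0.0
```

jog_arm --pt "0 0 -0.01 0 0 0 -0.1" --pt "0 0 -0.04 0 0 0 -0.1" --pt "0 0 -0.045 0 0 0 -0.1" --pt "0 0 -0.045 0 0 0 -0.1" --pt "0 0 -0.045 0 0 0 -0.1"

```text
time_s: 16.55
ee_pos: [0.5456, 0.1223, 0.2145]
eef_rot: [-3.142, 0.001, -2.89]
force: [1.0, -0.1, -1.3]
grip_width: 0.0424
grip_force: 0.0
```

Run:
```python
from h import *
o=ctrl.get_obs();print(o['time_s'],o['ee_pos'],o['eef_rot'],o['qpos'])
for n in("wrist","scene"):
    c=cam(n);np.savez(f"pics/{n}5.npz",K=c[0],R=c[1],t=c[2]);im=ctrl.camera(n);cv2.imwrite(f"pics/{n}5.png",im[:,:,::-1])
a=cv2.imread("pics/wrist5.png")[0:400,150:640]
s=cv2.resize(cv2.imread("pics/scene5.png")[70:250,370:480],(300,491),interpolation=cv2.INTER_CUBIC)
k=np.zeros((491,790,3),np.uint8);k[:400,:490]=a;k[:,490:]=s;cv2.imwrite("pics/c5.png",k)
```

```text
16.55 [0.54563466 0.12228445 0.2145289 ] [-3.14152284e+00  7.04472175e-04 -2.89035639e+00] [ 1.54970967e-01  3.13087926e-01  1.48248685e+00 -1.82785210e-06
  1.34530996e+00 -1.66706119e+00]
```

View pics/c5.png

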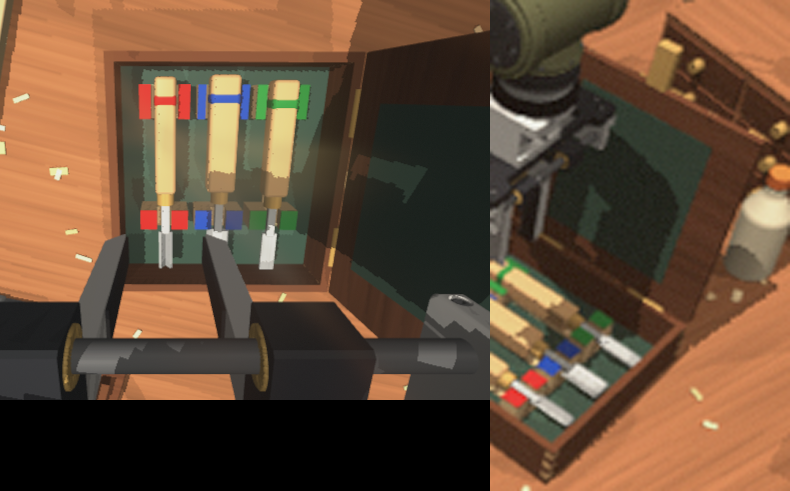

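All three tools lie properly in their cradles, the fingers are clear, and the lid is still open. Next is the lid angle, from the tab (crop2 (415,50), scene px (434,94)) and the lid's top corners.

```bash
cat >> h.py <<'E'
YC=.252;EX=np.array([np.cos(YC),np.sin(YC),0]);EY=np.array([-np.sin(YC),np.cos(YC),0]);EZ=np.array([0,0,1.])
HG=np.array([.5305,.1838,.058])+.12*EY
def lid(th,r,x=0,n=.007): return HG+x*EX+r*(-np.cos(th)*EY+np.sin(th)*EZ)+n*(np.sin(th)*EY+np.cos(th)*EZ)
E
python3 - <<'E'
from h import *
c=cam("scene");s=cam("side")
print("seen TL (395.6,83.3) TR(472.1,121.3) tabcentre (434,93.8)")
for th in(1.6,1.65,1.7,1.75,1.78):print(th,proj(c,[lid(th,.24,-.125,0),lid(th,.24,.125,0),lid(th,.2625)]).round(1).tolist(),proj(s,[lid(th,.2625)]).round(1).tolist(),lid(th,.268).round(4))
im=cv2.imread("pics/side0.png");cv2.imwrite("pics/sc.png",cv2.resize(im[190:300,190:340],(750,550),interpolation=cv2.INTER_CUBIC))
E
```

```text
seen TL (395.6,83.3) TR(472.1,121.3) tabcentre (434,93.8)
1.6 [[387.6, 86.0], [463.9, 126.4], [427.2, 97.2]] [[246.2, 210.9]] [0.4969 0.3144 0.3257]
1.65 [[390.2, 84.4], [466.3, 124.4], [430.0, 95.4]] [[244.0, 215.1]] [0.4936 0.3273 0.3246]
1.7 [[392.7, 83.0], [468.6, 122.6], [432.6, 93.8]] [[241.7, 219.4]] [0.4902 0.3402 0.3229]
1.75 [[395.1, 81.8], [470.8, 121.0], [435.1, 92.5]] [[239.5, 224.0]] [0.487  0.3529 0.3205]
1.78 [[396.5, 81.1], [472.1, 120.2], [436.5, 91.8]] [[238.2, 226.8]] [0.485  0.3605 0.3187]
```

View pics/sc.png

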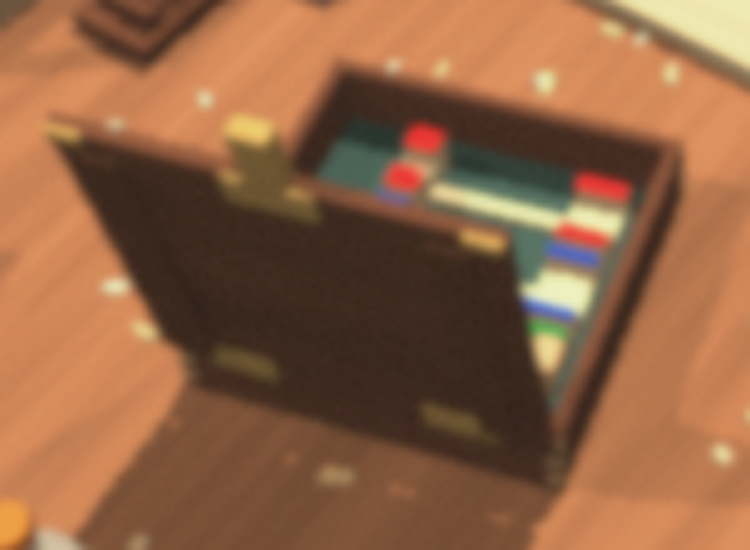

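jog_arm --pt "0 0 -0.045 0 0 0.14 0.2" --pt "0 0 -0.045 0 0 0.14 0.2" --pt "0 0 -0.045 0 0 0.14 0.2" --pt "0 0 -0.045 0 0 0.14 0.2" --pt "0 0 0 0 0 0.14 0.2"

```text
time_s: 17.15
ee_pos: [0.5464, 0.1224, 0.3981]
eef_rot: [3.136, 0.008, 2.687]
force: [-0.1, -0.4, -0.6]
grip_width: 0.0565
grip_force: 0.0
```

jog_arm --pt "0 0 0 0 0 0.14 0.2" --pt "0 0 0 0 0 0.14 0.2" --pt "0 0 0 0 0 0.14 0.2" --pt "0 0 0 0 0 0.14 0.2" --pt "0 0 0 0 0 0.14 0.2"

```text
time_s: 17.65
ee_pos: [0.5458, 0.1223, 0.3917]
eef_rot: [-3.141, -0.0, 1.987]
force: [-0.2, -1.0, -0.8]
grip_width: 0.0563
grip_force: 0.0
```

jog_arm --pt "0 0 0 0 0 0.14 0.2" --pt "0 0 0 0 0 0.03 0.2" --pt "0 0 0 0 0 0 0.2"

```text
time_s: 17.95
ee_pos: [0.5459, 0.1223, 0.3917]
eef_rot: [-3.141, -0.0, 1.822]
force: [-0.1, -0.8, 0.5]
grip_width: 0.0567
grip_force: 0.0
```

Run:
```python
from h import *
c=cam("scene");s=cam("side")
for th in(1.65,1.7,1.75,1.78):print(th,'scene tip vs (435,86)',proj(c,lid(th,.285)).round(1),'side tip vs (240,216)',proj(s,lid(th,.285)).round(1))
o=ctrl.get_obs();print(o['time_s'],o['ee_pos'],o['eef_rot'],o['qpos'])
print(delta(lid(1.72,.268)+[0,0,.05],YC+np.pi/2))
```

```text
1.65 scene tip vs (435,86) [[432.   88.1]] side tip vs (240,216) [[242.2 209.4]]
1.7 scene tip vs (435,86) [[434.9  86.4]] side tip vs (240,216) [[239.7 214.2]]
1.75 scene tip vs (435,86) [[437.7  85. ]] side tip vs (240,216) [[237.2 219.2]]
1.78 scene tip vs (435,86) [[439.3  84.2]] side tip vs (240,216) [[235.8 222.3]]
17.95 [0.54586026 0.12228901 0.39170311] [-3.14134992e+00 -2.76556505e-05  1.82249912e+00] [ 1.54913819e-01  2.62296460e-01  1.14731826e+00  4.12225124e-06
  1.73222220e+00 -9.67883164e-02]
(array([0.23015835, 0.0003985 , 0.01972748]), array([-2.42732395e-04, -2.76917216e-05, -2.97202904e-04]))
```

jog_arm --pt "0.045 0 0 0 0 0 0.2" --pt "0.045 0 0 0 0 0 0.2" --pt "0.045 0 0 0 0 0 0.2" --pt "0.045 0 0 0 0 0 0.2" --pt "0.035 0 0 0 0 0 0.2"

```text
time_s: 18.45
ee_pos: [0.4913, 0.3327, 0.3917]
eef_rot: [-3.141, -0.0, 1.825]
force: [0.5, -1.0, -0.6]
grip_width: 0.0565
grip_force: 0.0
```

jog_arm --pt "0.013 0 0 0 0 0 0.2" --pt "0 0 0 0 0 0 0.2"

```text
time_s: 18.65
ee_pos: [0.4887, 0.3441, 0.3913]
eef_rot: [-3.141, 0.0, 1.826]
force: [0.6, -1.0, 0.2]
grip_width: 0.0564
grip_force: 0.0
```

Run:
```python
from h import *
o=ctrl.get_obs();print(o['time_s'],o['ee_pos'],o['eef_rot'])
c=cam("wrist");im=ctrl.camera("wrist")
tip=lid(1.71,.285);u,v=proj(c,tip)[0];print('pred tip',u,v)
h=cv2.cvtColor(im,cv2.COLOR_RGB2HSV)
print(h[int(v),int(u)])
k=((h[...,0]>17)&(h[...,0]<30)&(h[...,1]>90)&(h[...,2]>70)).astype(np.uint8)
n,l,s,cc=cv2.connectedComponentsWithStats(k)
for i in range(1,n):
    if s[i,4]>60:print(s[i].tolist(),cc[i].round(1),h[l==i].mean(0).round(0))
print(proj(c,[lid(1.71,.24,x) for x in(-.012,.012)]+[lid(1.71,.285,x,n_) for x in(-.012,.012) for n_ in (0,.014)]).round(1).tolist())
print(delta(lid(1.71,.268)-[0,0,.019],YC+np.pi/2))
```

```text
18.65 [0.48870781 0.3441012  0.39132137] [-3.14091754e+00  2.26030508e-04  1.82572527e+00]
pred tip 315.42622273041115 219.09256628654452
[ 27 121 243]
[578, 144, 62, 66, 3491] [610.7 177.3] [ 24.  97. 241.]
[487, 154, 8, 11, 64] [490.5 159. ] [ 22. 103. 237.]
[287, 197, 60, 30, 1048] [316.1 210.8] [ 22. 128. 191.]
[172, 199, 25, 6, 133] [184.1 201.7] [ 22. 135. 220.]
[438, 202, 24, 5, 115] [449.8 204. ] [ 21. 136. 236.]
[270, 241, 64, 20, 173] [317.  248.5] [ 22. 114. 214.]
[272, 272, 61, 18, 258] [311.2 282.7] [ 20. 112. 200.]
[545, 277, 21, 49, 235] [556.  300.2] [ 21.  98. 236.]
[534, 317, 14, 16, 76] [539.1 324.6] [ 19. 122. 147.]
[180, 323, 25, 69, 845] [189.7 357.7] [ 19. 134. 113.]
[426, 324, 25, 67, 814] [440.4 358.2] [ 19. 130. 103.]
[328, 374, 38, 13, 147] [351. 378.] [ 19.  99. 141.]
[[301.3, 207.9], [329.4, 208.0], [298.9, 228.5], [298.8, 209.5], [331.9, 228.6], [332.1, 209.6]]
(array([-0.00019157,  0.00031008,  0.08811821]), array([-0.0002851 ,  0.00029372,  0.0013681 ]))
```

jog_arm --pt "0 0 0.03 0 0 0 0.2" --pt "0 0 0.03 0 0 0 0.2" --pt "0 0 0.018 0 0 0 0.2" --pt "0 0 0.006 0 0 0 0.2" --pt "0 0 0 0 0 0 0.2"

```text
time_s: 19.2
ee_pos: [0.4896, 0.342, 0.3079]
eef_rot: [-3.141, 0.0, 1.822]
force: [0.2, -0.9, 0.1]
grip_width: 0.0564
grip_force: 0.0
```

jog_arm --pt "0 0 0 0 0 0 -0.2" --pt "0 0 0 0 0 0 -0.8" --pt "0 0 0 0 0 0 -0.9" --pt "0 0 0 0 0 0 -0.9" --pt "0 0 0 0 0 0 -0.9" --squeeze 15

```text
time_s: 19.7
ee_pos: [0.4902, 0.3433, 0.3081]
eef_rot: [3.138, -0.0, 1.822]
force: [9.9, 3.0, 0.9]
grip_width: 0.024
grip_force: 15.0
```

Run:
```python
from h import *
o=ctrl.get_obs();print(o['time_s'],o['ee_pos'],o['eef_rot'],o['force'],o['grip_width'],o['grip_force'])
g=o['ee_pos']+[0,0,.019]-HG;y,z=g@EY,g[2];r=np.hypot(y,z)
a0=np.arctan2(z,-y);print('x off',g@EX,'r',r,'angle',a0)   # includes n offset
# arc steps in tool axes: x=+EY, z=-Z
a1=np.arctan2(.007,.268);N=40
t=np.linspace(0,1,N+1);a=a0+(a1-a0)*t
Y=-r*np.cos(a);Z=r*np.sin(a)
for i in range(0,N,5):print(i,[(round(x,4),round(w,4)) for x,w in zip(np.diff(Y)[i:i+5],-np.diff(Z)[i:i+5])])
```

```text
19.7 [0.49017891 0.34331731 0.30811354] [ 3.13839882e+00 -2.82048111e-04  1.82245141e+00] [9.85841218 3.02515605 0.92722367] 0.024044082029950804 15.00804752111435
x off 0.0007266793872289587 r 0.27277328222689223 angle 1.7347896965181022
0 [(np.float64(-0.0115), np.float64(-0.0017)), (np.float64(-0.0116), np.float64(-0.0012)), (np.float64(-0.0116), np.float64(-0.0007)), (np.float64(-0.0116), np.float64(-0.0002)), (np.float64(-0.0116), np.float64(0.0003))]
5 [(np.float64(-0.0116), np.float64(0.0008)), (np.float64(-0.0116), np.float64(0.0013)), (np.float64(-0.0115), np.float64(0.0018)), (np.float64(-0.0114), np.float64(0.0023)), (np.float64(-0.0113), np.float64(0.0028))]
10 [(np.float64(-0.0112), np.float64(0.0033)), (np.float64(-0.011), np.float64(0.0037)), (np.float64(-0.0109), np.float64(0.0042)), (np.float64(-0.0107), np.float64(0.0047)), (np.float64(-0.0105), np.float64(0.0051))]
15 [(np.float64(-0.0102), np.float64(0.0056)), (np.float64(-0.01), np.float64(0.006)), (np.float64(-0.0097), np.float64(0.0064)), (np.float64(-0.0094), np.float64(0.0068)), (np.float64(-0.0091), np.float
[... 180 characters left out ...]
0087)), (np.float64(-0.0074), np.float64(0.009))]
25 [(np.float64(-0.007), np.float64(0.0093)), (np.float64(-0.0066), np.float64(0.0096)), (np.float64(-0.0062), np.float64(0.0099)), (np.float64(-0.0058), np.float64(0.0101)), (np.float64(-0.0053), np.float64(0.0104))]
30 [(np.float64(-0.0049), np.float64(0.0106)), (np.float64(-0.0044), np.float64(0.0108)), (np.float64(-0.004), np.float64(0.011)), (np.float64(-0.0035), np.float64(0.0111)), (np.float64(-0.003), np.float64(0.0113))]
35 [(np.float64(-0.0025), np.float64(0.0114)), (np.float64(-0.002), np.float64(0.0115)), (np.float64(-0.0015), np.float64(0.0115)), (np.float64(-0.001), np.float64(0.0116)), (np.float64(-0.0006), np.float64(0.0116))]
```

jog_arm --pt "-0.0115 0.001 -0.0017 0 0 0 -0.9" --pt "-0.0116 0 -0.0012 0 0 0 -0.9" --pt "-0.0116 0 -0.0007 0 0 0 -0.9" --pt "-0.0116 0 -0.0002 0 0 0 -0.9" --pt "-0.0116 0 0.0003 0 0 0 -0.9"

```text
time_s: 20.2
ee_pos: [0.5047, 0.2862, 0.3114]
eef_rot: [-3.141, -0.0, 1.823]
force: [-2.1, 1.0, 0.7]
grip_width: 0.0238
grip_force: 15.0
```

jog_arm --pt "-0.0116 0 0.0008 0 0 0 -0.9" --pt "-0.0116 0 0.0013 0 0 0 -0.9" --pt "-0.0115 0 0.0018 0 0 0 -0.9" --pt "-0.0114 0 0.0023 0 0 0 -0.9" --pt "-0.0113 0 0.0028 0 0 0 -0.9"

```text
time_s: 20.7
ee_pos: [0.5188, 0.2305, 0.3022]
eef_rot: [-3.141, 0.0, 1.823]
force: [-5.4, -0.5, 2.3]
grip_width: 0.0235
grip_force: 15.0
```

```bash
cat > l.py <<'E'
from h import *
o=ctrl.get_obs();print(o['time_s'],o['ee_pos'],o['force'],o['grip_width'])
g=o['ee_pos']+[0,0,.019]-HG;y,z=g@EY,g[2];print('x off',g@EX,'r',np.hypot(y,z),'angle',np.arctan2(z,-y),'y',y,'z',z)
E
python3 l.py
```

```text
20.7 [0.51875441 0.23052378 0.30224422] [-5.42938266 -0.45158466  2.32332295] 0.02349586927321932
x off 0.00027555270182693417 r 0.27286646393462216 angle 1.3044402632086047 y -0.07182329770586206 z 0.2632442231974703
```

Tracking the arc well, so I'll continue.

jog_arm --pt "-0.0112 0 0.0033 0 0 0 -0.9" --pt "-0.011 0 0.0037 0 0 0 -0.9" --pt "-0.0109 0 0.0042 0 0 0 -0.9" --pt "-0.0107 0 0.0047 0 0 0 -0.9" --pt "-0.0105 0 0.0051 0 0 0 -0.9"

```text
time_s: 21.2
ee_pos: [0.5321, 0.1777, 0.281]
eef_rot: [-3.14, 0.001, 1.822]
force: [-8.0, -2.0, 2.7]
grip_width: 0.0235
grip_force: 15.0
```

jog_arm --pt "-0.0102 0 0.0056 0 0 0 -0.9" --pt "-0.01 0 0.006 0 0 0 -0.9" --pt "-0.0097 0 0.0064 0 0 0 -0.9" --pt "-0.0094 0 0.0068 0 0 0 -0.9" --pt "-0.0091 0 0.0072 0 0 0 -0.9"

```text
time_s: 21.7
ee_pos: [0.544, 0.1307, 0.2486]
eef_rot: [-3.139, 0.001, 1.822]
force: [-8.1, -2.0, 1.9]
grip_width: 0.024
grip_force: 15.0
```

jog_arm --pt "-0.0088 0 0.0076 0 0 0 -0.9" --pt "-0.0085 0 0.008 0 0 0 -0.9" --pt "-0.0081 0 0.0083 0 0 0 -0.9" --pt "-0.0078 0 0.0087 0 0 0 -0.9" --pt "-0.0074 0 0.009 0 0 0 -0.9"

```text
time_s: 22.2
ee_pos: [0.5539, 0.0913, 0.2067]
eef_rot: [-3.139, 0.001, 1.822]
force: [-6.9, -2.8, 0.5]
grip_width: 0.0237
grip_force: 15.0
```

```bash
python3 l.py
```

```text
22.2 [0.55388369 0.09130159 0.20673751] [-6.91706694 -2.75412906  0.47405975] 0.02372064521467194
x off -0.0004185349041120668 r 0.273013246217403 angle 0.6616168042753198 y -0.2154074265414345 z 0.1677375128018799
```

jog_arm --pt "-0.007 -0.0005 0.0093 0 0 0 -0.9" --pt "-0.0066 0 0.0096 0 0 0 -0.9" --pt "-0.0062 0 0.0099 0 0 0 -0.9" --pt "-0.0058 0 0.0101 0 0 0 -0.9" --pt "-0.0053 0 0.0104 0 0 0 -0.9"

```text
time_s: 22.7
ee_pos: [0.5614, 0.0615, 0.1574]
eef_rot: [-3.14, 0.001, 1.822]
force: [-4.6, -2.2, 0.1]
grip_width: 0.0241
grip_force: 15.0
```

jog_arm --pt "-0.0049 0 0.0106 0 0 0 -0.9" --pt "-0.0044 0 0.0108 0 0 0 -0.9" --pt "-0.004 0 0.011 0 0 0 -0.9" --pt "-0.0035 0 0.0111 0 0 0 -0.9" --pt "-0.003 0 0.0113 0 0 0 -0.9"

```text
time_s: 23.2
ee_pos: [0.5662, 0.0425, 0.1025]
eef_rot: [-3.14, 0.0, 1.823]
force: [-3.9, -1.5, 0.2]
grip_width: 0.0236
grip_force: 15.0
```

jog_arm --pt "-0.0025 0 0.0114 0 0 0 -0.9" --pt "-0.002 0 0.0115 0 0 0 -0.9" --pt "-0.0015 0 0.0115 0 0 0 -0.9" --pt "-0.001 0 0.008 0 0 0 -0.9" --pt "0 0 0.004 0 0 0 -0.9"

```text
time_s: 23.7
ee_pos: [0.5679, 0.0359, 0.056]
eef_rot: [-3.139, 0.001, 1.823]
force: [-4.9, -7.5, -0.4]
grip_width: 0.0238
grip_force: 15.0
```

```bash
python3 l.py
```

```text
23.7 [0.56787113 0.03593535 0.0560074 ] [-4.85574136 -7.46254811 -0.35585022] 0.023845910896395792
x off -0.0006779707245590166 r 0.27304281266928965 angle 0.06232874186747084 y -0.2725126161506649 z 0.017007398068992118
```

Lid is at about 0.037 rad. I'll lower the last 10 mm slowly until it makes contact.

jog_arm --pt "0 0 0.004 0 0 0 -0.9" --pt "0 0 0.003 0 0 0 -0.9" --pt "0 0 0.002 0 0 0 -0.9" --pt "0 0 0.001 0 0 0 -0.9" --pt "0 0 0 0 0 0 -0.9"

```text
time_s: 24.2
ee_pos: [0.5679, 0.0359, 0.0466]
eef_rot: [-3.14, 0.001, 1.823]
force: [-5.5, -8.2, -2.2]
grip_width: 0.024
grip_force: 15.0
```

```bash
python3 l.py
```

```text
24.2 [0.56790069 0.03589955 0.0465916 ] [-5.50457115 -8.19391635 -2.21647772] 0.02395064601760838
x off -0.0006582783695200494 r 0.2726603558516405 angle 0.027846309179348726 y -0.27255464995371403 z 0.007591603371596138
```

jog_arm --pt "0 0 0.001 0 0 0 -0.9" --pt "0 0 0.001 0 0 0 -0.9" --pt "0 0 0.001 0 0 0 -0.9" --pt "0 0 0 0 0 0 -0.9"

```text
time_s: 24.6
ee_pos: [0.5679, 0.0359, 0.044]
eef_rot: [-3.14, 0.001, 1.823]
force: [-6.9, -6.9, 2.0]
grip_width: 0.0238
grip_force: 15.0
```

```bash
python3 l.py
```

```text
24.6 [0.56790525 0.03591681 0.04397497] [-6.89988091 -6.94261075  1.9788753 ] 0.02381900014500523
x off -0.0006495517987580845 r 0.2725844794735976 angle 0.018252118809331214 y -0.2725390763590046 z 0.004974968067516995
```

jog_arm --pt "0 0 0.001 0 0 0 -0.9" --pt "0 0 0.001 0 0 0 -0.9" --pt "0 0 0 0 0 0 -0.9"

```text
time_s: 24.9
ee_pos: [0.568, 0.036, 0.0433]
eef_rot: [-3.14, 0.001, 1.823]
force: [-15.1, -7.2, 17.8]
grip_width: 0.0238
grip_force: 15.0
```

```bash
python3 l.py
```

```text
24.9 [0.56795468 0.03603142 0.04331495] [-15.14105956  -7.1579413   17.77037583] 0.02375102094044903
x off -0.0005731072865205428 r 0.2724745770056259 angle 0.015836814082782126 y -0.2724404087701774 z 0.0043149488448174025
```

The lid is seated on the rim, with an 18 N reaction. Now I'll release and retreat upward.

jog_arm --pt "0 0 -0.001 0 0 0 -0.4" --pt "0 0 0 0 0 0 0" --pt "0 0 0 0 0 0 0.1" --pt "0 0 0 0 0 0 0.1" --pt "0 0 0 0 0 0 0.1"

```text
time_s: 25.4
ee_pos: [0.5686, 0.037, 0.043]
eef_rot: [3.142, -0.0, 1.823]
force: [-0.3, -0.1, -0.7]
grip_width: 0.0513
grip_force: 0.0
```

jog_arm --pt "0 0 -0.01 0 0 0 0.1" --pt "0 0 -0.04 0 0 0 0.1" --pt "0 0 -0.045 0 0 0 0.1" --pt "0 0 -0.045 0 0 0 0.1" --pt "0 0 -0.045 0 0 0 0.1"

```text
time_s: 25.9
ee_pos: [0.5682, 0.037, 0.2309]
eef_rot: [3.141, 0.0, 1.823]
force: [0.4, 0.3, -0.0]
grip_width: 0.0515
grip_force: 0.0
```

jog_arm --pt "0 0 0 0 0 0 0.1" --pt "0 0 0 0 0 0 0.1" --pt "0 0 0 0 0 0 0.1"

```text
time_s: 26.2
ee_pos: [0.568, 0.037, 0.2271]
eef_rot: [-3.14, -0.0, 1.823]
force: [0.1, 0.1, -0.7]
grip_width: 0.0516
grip_force: 0.0
```

Run:
```python
from h import *
o=ctrl.get_obs();print(o['time_s'],o['ee_pos'],o['force'],o['grip_width'])
c=cam("wrist");im=ctrl.camera("wrist");h=cv2.cvtColor(im,cv2.COLOR_RGB2HSV)
k=((h[...,0]>15)&(h[...,0]<30)&(h[...,1]>90)&(h[...,2]>70)).astype(np.uint8)
n,l,s,cc=cv2.connectedComponentsWithStats(k)
u,v=proj(c,lid(0,.2625,0,.014))[0];print('pred tab',u,v,'tip',proj(c,lid(0,.285,0,.014)),'open .05:',proj(c,lid(.05,.285,0,.014)))
for i in range(1,n):
    if s[i,4]>60 and abs(cc[i][0]-u)<60 and abs(cc[i][1]-v)<60:print(s[i].tolist(),cc[i].round(1))
```

```text
26.2 [0.56800581 0.03695636 0.22705443] [ 0.12302722  0.06590788 -0.74221043] 0.051639831035793206
pred tab 315.34722108013824 176.13122583766824 tip [[315.35315695 197.55764063]] open .05: [[315.33960309 200.63630557]]
[289, 130, 53, 74, 2204] [315.  156.3]
```

```bash
python3 -c "
from station import ctrl
print(ctrl.hand_in())"
```

```text
the job is handed in; nothing more can be done
None
```

I laid the gouge in the blue cradle and the V-tool in the red one, lowered the lid gently onto the rim, let go and handed the job in at about 26 s; the hand-in returned no verdict.

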